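# Load the collars onto the bent storage rail

### The arm

A 6-joint arm with a two-finger parallel gripper is mounted at the origin on a cart in front of the work surface, level with it; the furniture and walls round the work are solid. World frame = base frame: x ahead of the robot, y to its left, z up, the work surface at z = 0. Lengths are in m, angles in degrees, forces in N, time in s.
With the tool pointing down it reaches from about 0.3 to 0.75 m from the base axis. Payload 8.5 kg.
Tool frame: the origin (TCP) lies at the very end of the fingers, on their centre line; the grasp point (between the pads) lies 19 mm behind it (env.tcp_to_grasp is the distance from the TCP to the grasp point, in m); z points along the fingers, y is the line along which they close (so a half turn about z gives the same grasp; the last joint's range is limited). The gripper opens to 85 mm and grips with 20 to 120 N. Pads are 22 mm wide; open, the fingers measure 114 mm over their backs; the gripper's body (76 mm by 85 mm) begins 54 mm behind the grasp point. The pads swing forward as they close: fully open they stand 13 mm farther back than shut.
Start: joints at [56.706, 21.807, 74.336, -0, 83.858, -12.336], TCP at [0.197, 0.514, 0.231] pointing down, gripper open.
Joint ranges: [-178.18, 178.18], [-50.72, 133.34], [12.68, 142.11], [-81.47, 261.47], [9.98, 163.14], [-165.26, 165.26]. Speed limits (degrees/s): [136.94, 136.94, 180, 180, 180, 180].

### API

Orientations are given as a 3x3 rotation matrix whose columns are the frame's x, y, z axes.
In Python, from rig import status, get_image, env gives the robot as it stands.
- The arm moves only by the shell command python3 -m handwheel 'ROWS' [FORCE]. ROWS is text: rows parted by semicolons, each of 7 numbers parted by spaces: the shift along the world's x, y, z in cm, then the turn, a rotation vector about the world's x, y, z in degrees, then the opening, from 0 (shut) to 1 (fully open). In form: dx dy dz wx wy wz gripper; .... A call has 1 to 8 rows; each row is the pose to reach, as a shift and turn from the pose commanded when the call began; what a row does not reach only later rows make up. A row lasts 1/12 s, in which the tool goes at most 41.7 mm and 7.16 degrees, less where a joint would pass 70% of its speed; a pose out of reach is approached as far as the arm can. A call with a gripper value outside its range is refused whole. The fingers move at their own pace and stop on an object; FORCE is the grip in N (left out, the last holds). Time passes only in rows, so rows that repeat a pose let the fingers close. It gives the time, the measured TCP pose, the force, the opening and the grip force at its end, in the units of the state.
- status.observe(): the state, without advancing time (a new reading comes with each control period).
- get_image(name): name is "side" or "top"; returns a dict with "color" (420x560x3 uint8, red, green, blue), "vertical_fov" (degrees; the focal length in pixels is half the picture's height over the tangent of half this angle, whatever the lens; pixels are square), "cx", "cy" (the principal point, pixels), "k1" (the pictures are not rectified: a ray, as slopes to the right and down, at radius r is drawn at 1 + k1 r^2 times it, then the intrinsics apply), "xyz" and "orientation" of the camera in the world. Camera axes: x right, y down, z forward; pixel columns grow to the right and rows downward; lengths in m; the calibration is good to about 2 mm. A picture is of the moment at which its call begins. There is no depth.
- env.close_job(): hands the job in; it is judged then, once.
The state is a dict: "time_s": time; "q": joint angles; "qvel": joint speeds; "joint_efforts": joint torques, N m; "position": TCP position; "tool_rot": TCP orientation; "ft_force": force on the tool from outside, world axes, zero at the start; "wrist_torque": the same for the moment, N m; "grip_width": finger opening in m; "gripper_force": force on a finger pad.
Only numpy, scipy, OpenCV 4.12 (cv2) and the standard library are available. Lean on these libraries where they do the work, as an engineer would, in place of code of your own. Each camera call takes 0.05 s, during which the arm holds its last target. There are 200 camera calls.

### The job

Open the storage rail by taking the small blue box of bearings out of its tray and pressing it gently down on the stand's sprung plate until the plate is fully down, and leave it there as the weight. Thread every collar over the free end of the bent rod and slide it round both bends up to the stop post, or up to the collar before it. Then, with the collars still home, lift the box off so that the plate comes up slowly without snapping, put the box back flat in its tray, and leave the bystanding things where they are.

Things in the scene. Friction and masses are not known exactly. Their poses are not given: they have to be found in the camera images.
- rail_stand: Fixed stand: plywood base 138 x 322 x 12 mm, level bent steel rod 8 mm thick, axis 100 above the bench, held by a stop post. Origin on the bench; x away from the robot, y left at yaw 0. Rod axis (x, y in mm): free end (-40, -94), straight to (-40, -25), bend of radius 25 to (-15, 0), straight to (15, 0), bend of radius 25 to (40, 25), straight along +y to the post's face (40, 115).
- rail_tip (a point): The end point of the rod's free end, on its axis; axes as the stand's. The rod runs from here along +y, and 11 mm before it (-y) stands the keeper tongue.
- rail_stop (a point): Where the rod's axis meets the face of the stop post (34 mm wide, top 108 above the bench); axes as the stand's. Collars come to it along +y; packed, the middles of their bores lie 14, 42 and 70 mm before it. A hanging collar's bore lies up to 6 mm below the rod's axis.
- keeper (a joint): Travel of the sprung plate, m: 0 up, 0.045 fully down. Plate and keeper tongue (steel, 16 mm wide) are one part sliding straight down. Up, the tongue (top 108 above the bench) blocks the rod's end; fully down (63) a collar passes over it. Net spring force 1.2 N up, 4.4 N down; the box's weight (5.9 N) holds it down. Let go, it snaps up; it must not move faster than 0.2 m/s either way.
- keeper_plate (a point): Middle of the top face of the sprung plate, 90 (x) x 100 (y) mm with a rim 5 mm high; axes as the stand's; 81 above the bench when up, 36 when fully down.
- bearing_box: Small blue box full of bearings, closed, 52 (x) x 72 (y) x 44 mm (solid body 50 x 72 x 42), 0.6 kg. Origin at the middle of its underside. Grip it across its 52 mm from above. Lies in the tray at the start.
- tray: Fixed shallow open tray, grey, 140 x 140 mm outside, 18 high, walls 4 mm. Origin at the middle of its underside, axes along its sides.
- tray_in (a point): Middle of the tray's inner floor. Note the wall shelf above the back of the bench (from about x = 0.62 m, some 0.6 m up): a wrist held high or swung far out strikes it, so lift little and swing close to the base.
- collar_1_hole (a point): Aluminium collar (up to 3 alike, one may be absent), 80 mm high, 90 g: ring (outer 40, bore 20, 16 long) on a heavy foot 28 x 36 x 10, an upright tab on top. Point at the bore's middle: x along the bore, y across, z up; foot's underside 24 below. Tab 8 thick (x), 18 wide (y), 18 to 58 above the point: grip it across the 18, fingertips 20 or more above the point. Alike both ways round.
- collar_2_hole (a point): The same point and axes of another such collar (see collar_1_hole).
- collar_3_hole (a point): The same point and axes of another such collar (see collar_1_hole).
- tape_measure: Bystander: yellow tape measure, 44 x 81 x 68 mm, loose on the bench. Origin under its middle.
- marker: Bystander: white and blue marker pen, 135 mm long, loose on the bench. Origin under its middle.
- sanding_block: Bystander: brown sanding block, 62 x 107 x 29 mm, loose on the bench. Origin under its middle.
- offcut_1: Bystander: maple offcut, 45 x 100 x 19 mm, loose on the bench. Origin under its middle.
- collar_1: The collar of that number as a body; origin at the middle of its foot's underside, 24 mm below its bore point, same axes.
- collar_2: The collar of that number as a body; origin at the middle of its foot's underside, 24 mm below its bore point, same axes.
- collar_3: The collar of that number as a body; origin at the middle of its foot's underside, 24 mm below its bore point, same axes.
Mind the look-alikes: they are no part of the job. Leave any orange or turquoise look-alike of the collar_2 alone.

How it is judged:
By the outcome, as a careful person would: the job done as asked, in the order asked, and still so for the second after the job is handed in, with the robot touching nothing.
Of collar_1, collar_2, collar_3 only 2 to 3 are there at a start; the rules pass over those that are not, and their reading is None.
At some moment in a run one of collar_1, collar_2, collar_3 may be knocked a few centimetres aside while the robot is not near it.
It also fails if it takes over 210 s, if anything falls off the work surface, if the arm or the gripper's body presses on something with over 40 N, if the wrist force passes 120 N, or if a joint passes its speed limit or range.

## Working session

There is one attempt and no reset: what is moved stays moved. The work goes in short steps, Python scripts to look and compute and a shell command to move; the robot and the scene stay as the last step left them, time stands still between calls to the robot, and variables do not carry over. Pictures are saved under pics/ and viewed, at most 14 in all, crops included, and the job is handed in when it is done.

```bash
ls; mkdir -p pics
cat > h.py <<'E'
import numpy as np, cv2
from rig import status, get_image, env
def snap(n, f=None):
    im=get_image(n)
    if f: cv2.imwrite('pics/'+f, im['color'][:,:,::-1])
    return im
def K(im):
    h,w=im['color'].shape[:2]; f=h/2/np.tan(np.radians(im['vertical_fov'])/2); return f
def ray(im,px):
    f=K(im); u=np.array([(px[0]-im['cx'])/f,(px[1]-im['cy'])/f]); r=u.copy()
    for _ in range(20): r=u/(1+im['k1']*(r@r))
    d=np.array(im['orientation'])@np.array([r[0],r[1],1]); return np.array(im['xyz']),d
def onz(im,px,z):
    o,d=ray(im,px); return o+d*(z-o[2])/d[2]
def proj(im,P):
    c=np.array(im['orientation']).T@(np.array(P)-np.array(im['xyz'])); r=c[:2]/c[2]
    return r*(1+im['k1']*(r@r))*K(im)+[im['cx'],im['cy']]
def tri(a,pa,b,pb):
    o1,d1=ray(a,pa);o2,d2=ray(b,pb)
    t=np.linalg.lstsq(np.c_[d1,-d2],o2-o1,rcond=None)[0]
    A=o1+t[0]*d1;B=o2+t[1]*d2; return (A+B)/2,np.linalg.norm(A-B)
E
python3 - <<'E'
from h import *
for n in ('top','side'):
    im=snap(n,n+'0.png'); print(n,im['xyz'],np.round(im['orientation'],3).tolist(),im['vertical_fov'],im['k1'],im['cx'],im['cy'])
s=status.observe(); print(s, env.tcp_to_grasp)
E
```

```text
pics
top [ 0.39012393 -0.05046064  1.35715873] [[0.003, -0.994, 0.105], [-1.0, -0.004, -0.004], [0.004, -0.105, -0.994]] 54.86908192859466 -0.11061943822090875 279.09771867132895 209.82411186805513
side [0.23282246 0.89483139 0.91336618] [[-0.955, -0.202, 0.217], [-0.296, 0.616, -0.73], [0.014, -0.761, -0.649]] 48.153744626820725 -0.05477884504639835 279.3667703436527 207.25636615588618
{'time_s': 0.1, 'q': array([ 5.67026127e+01,  2.18379766e+01,  7.43810815e+01, -3.51252683e-04,
        8.38566538e+01, -1.23375395e+01]), 'qvel': array([-0.11610383,  0.00648204, -0.15871779,  0.06543046, -0.06560476,
       -0.01204708]), 'joint_efforts': array([ 3.53468917e-03, -4.49224985e+01, -2.31656080e+01, -1.84282635e-04,
        3.66510285e-03,  4.24734901e-05]), 'position': array([0.19661195, 0.51337144, 0.23076163]), 'tool_rot': array([[-9.33831474e-01,  3.57712538e-01, -7.20345972e-04],
       [ 3.57713156e-01,  9.33830858e-01, -1.10783380e-03],
       [ 2.76395257e-04, -1.29220730e-03, -9.99999127e-01]]), 'ft_force': array([-0.04643086,  0.10327327,  0.1468618 ]), 'wrist_torque': array([ 0.0163089 , -0.02996546,  0.01663064]), 'gripper_force': 0.0, 'grip_width': 0.08528169259832741} 0.0187
```

View pics/top0.png

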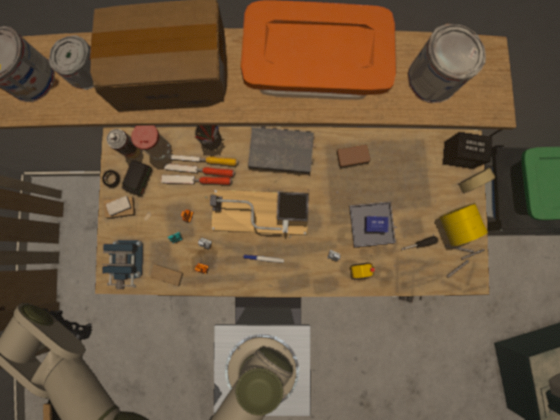

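View pics/side0.png

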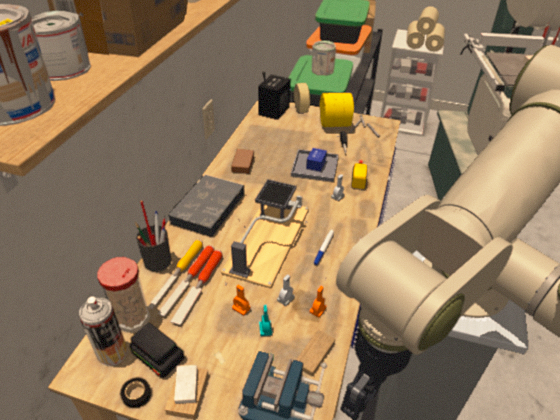

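The top view shows:
- **Stand:** around (260,212), with the post at (215,202), the rod's free end at about (287,232) and the plate at (293,207).
- **Box:** (377,225), in the tray at (372,225).
- **Collars:** candidates are silver at (204,243) and (334,255). The orange ones at (186,215) and (201,268) and the turquoise one at (175,237) are look-alikes, so I choose the silver two.

I'll check this in a close crop.

Run:
```python
import cv2,numpy as np
t=cv2.imread('pics/top0.png');s=cv2.imread('pics/side0.png')
a=cv2.resize(t[180:290,160:400],None,fx=3.2,fy=3.2,interpolation=cv2.INTER_CUBIC)
b=cv2.resize(s[140:330,200:390],None,fx=3.1,fy=3.1,interpolation=cv2.INTER_CUBIC)
cv2.imwrite('pics/c1.png',a);cv2.imwrite('pics/c2.png',b);print(a.shape,b.shape)
```

```text
(352, 768, 3) (589, 589, 3)
```

View pics/c1.png

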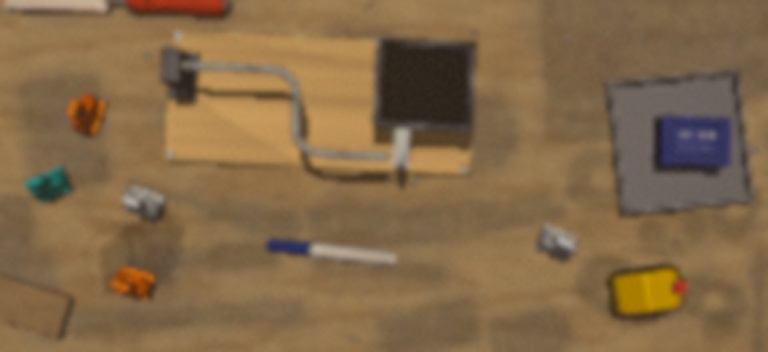

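View pics/c2.png

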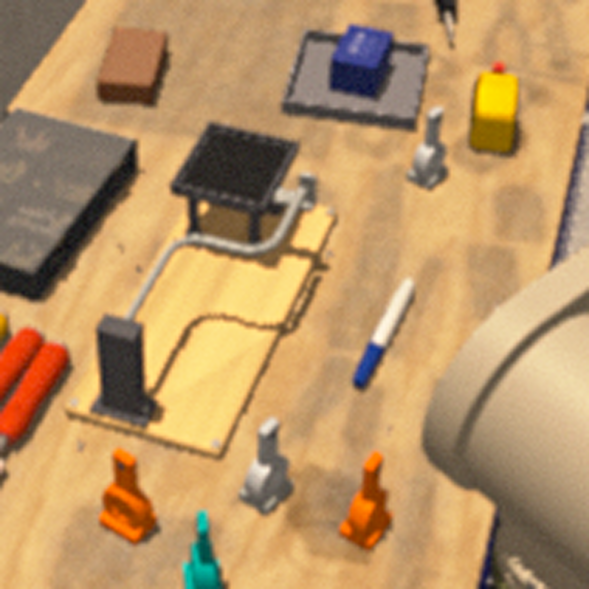

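The crops confirm two silver collars, at top-view pixels (204,243) and (334,255), so collar 3 is absent. The keeper is up and the box lies in the tray. Next I'll measure positions.

```bash
cat > m.py <<'E'
from h import *
def comp(im,lo,hi,box,k=1):
    hsv=cv2.cvtColor(im['color'],cv2.COLOR_RGB2HSV); m=cv2.inRange(hsv,lo,hi); z=np.zeros_like(m); x0,y0,x1,y1=box; z[y0:y1,x0:x1]=m[y0:y1,x0:x1]; return z
def rect(im,m,z):
    n,l,st,c=cv2.connectedComponentsWithStats(m); i=1+np.argmax(st[1:,4]); cs,_=cv2.findContours((l==i).astype(np.uint8),cv2.RETR_EXTERNAL,cv2.CHAIN_APPROX_NONE)
    p=np.array([onz(im,q[0],z)[:2] for q in max(cs,key=len)],np.float32); return cv2.minAreaRect(p)
E
python3 - <<'E'
from m import *
t=snap('top')
hsv=cv2.cvtColor(t['color'],cv2.COLOR_RGB2HSV)
print('box',rect(t,comp(t,(110,110,60),(130,255,255),(355,205,400,250)),0.046))
for p in [(377,225),(357,240),(300,200),(280,229),(204,243),(230,203)]: print(p,hsv[p[1],p[0]])
def c(x,y): return (160+(x+.5)/3.2-.5, 180+(y+.5)/3.2-.5)
def W(ps,z): return np.array([onz(t,c(*p),z)[:2] for p in ps])
print('base',W([(175,33),(166,158),(470,172)],.012).round(4).tolist())
tr=W([(607,83),(738,73),(751,202),(621,214)],.018);print('tray',tr.round(4).tolist(),tr.mean(0))
# rod segs: column/row-wise saturation-minimum
S=hsv[:,:,1].astype(float)
def cen(p,axis,w=4):
    x,y=map(int,np.round(c(*p)))
    v=(S[y-w:y+w+1,x] if axis else S[y,x-w:x+w+1]); g=np.clip(np.median(v)-v,0,None)
    k=(g*np.arange(-w,w+1)).sum()/g.sum(); return onz(t,(x,y+k) if axis else (x+k,y),.1)[:2]
for nm,pts,ax in [('far',[(x,67) for x in range(200,262,6)],1),('near',[(x,155) for x in range(322,388,6)],1),('mid',[(298,y) for y in range(98,128,4)],0)]:
    P=np.array([cen(p,ax) for p in pts]); print(nm,P.round(4).tolist())
E
```

```text
box ((0.48356112837791443, -0.37468665838241577), (0.03941250592470169, 0.06390129029750824), 0.04457584396004677)
(377, 225) [120  98 102]
(357, 240) [ 13  37 111]
(300, 200) [ 15 102  45]
(280, 229) [ 17  79 149]
(204, 243) [17 37 96]
(230, 203) [ 17 135 185]
base [[0.599, 0.1626], [0.4673, 0.1694], [0.454, -0.1474]]
tray [[0.547, -0.2908], [0.5582, -0.4302], [0.4228, -0.4408], [0.4105, -0.3036]] [ 0.48463229 -0.36634548]
far [[0.5539, 0.1238], [0.5528, 0.1175], [0.5527, 0.1112], [0.5525, 0.1049], [0.5524, 0.0986], [0.5521, 0.0923], [0.5519, 0.0892], [0.5518, 0.0829], [0.5514, 0.0766], [0.5509, 0.0703], [0.5505, 0.064]]
near [[0.468, 0.0038], [0.4677, -0.0025], [0.4674, -0.0087], [0.4672, -0.0149], [0.4666, -0.0211], [0.4662, -0.0274], [0.4659, -0.0336], [0.4658, -0.0367], [0.4656, -0.0429], [0.4655, -0.0491], [0.4652, -0.0554]]
mid [[0.5224, 0.0297], [0.5161, 0.0289], [0.513, 0.0285], [0.5098, 0.0285], [0.5067, 0.0284], [0.5004, 0.0284], [0.4973, 0.0284], [0.4942, 0.0284]]
```

Run:
```python
from m import *
def up(im,x,y,w,s=10): return cv2.resize(im[y:y+w,x:x+w],(w*s,w*s),interpolation=cv2.INTER_CUBIC)
t=cv2.imread('pics/top0.png');s=cv2.imread('pics/side0.png')
r1=np.hstack([up(t,192,231,26),up(t,322,243,26),up(t,364,212,26)])
r2=np.hstack([up(s,268,268,52,5),up(s,318,166,52,5),up(s,290,140,52,5)])
cv2.imwrite('pics/c3.png',np.vstack([r1,r2]))
```

```text
(no output)
```

View pics/c3.png

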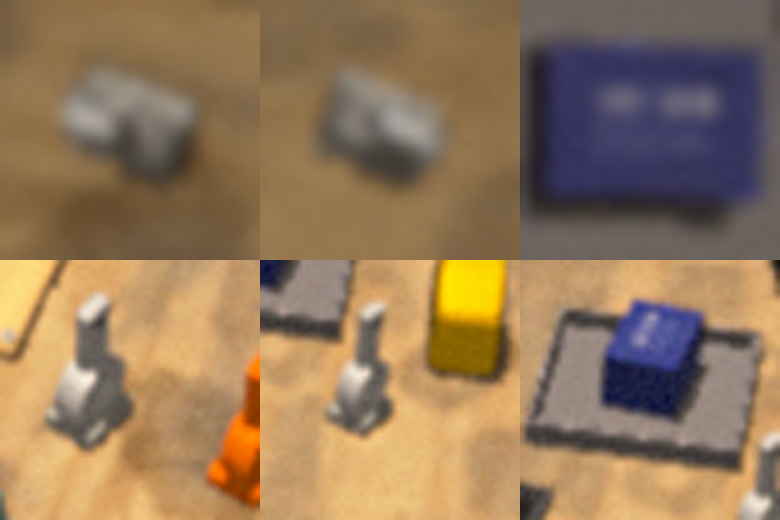

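Run:
```python
from m import *
t=snap('top');s=snap('side')
T=lambda x,y,ox,oy,i:(ox+(x-260*i+.5)/10-.5, oy+(y+.5)/10-.5)
S=lambda x,y,ox,oy,i:(ox+(x-260*i+.5)/5-.5, oy+(y-260+.5)/5-.5)
for nm,a,b,i,to,so,tt,ss,ft in [('L',0,0,0,(192,231),(268,268),(93,119),(97,301),[(48,424),(85,446),(129,408)]),('R',0,0,1,(322,243),(318,166),(406,128),(373,309),[(328,416),(350,433),(390,410)])]:
    P,e=tri(t,T(*tt,*to,i),s,S(*ss,*so,i)); F=np.array([onz(s,S(*f,*so,i),.003)[:2] for f in ft])
    d=np.diff(F,axis=0); print(nm,'tabtop',P.round(4),'gap',round(e,4),'foot mid',((F[0]+F[2])/2).round(4),'edges',np.linalg.norm(d,axis=1).round(4),np.degrees(np.arctan2(d[:,1],d[:,0])).round(1))
    print('  top at .08:',onz(t,T(*tt,*to,i),.08).round(4),onz(s,S(*ss,*so,i),.08).round(4))
P,e=tri(t,T(653,124,364,212,2),s,S(658,332,290,140,2));print('box',P.round(4),e)
C=np.array([onz(s,S(*c,290,140,2),P[2])[:2] for c in [(635,300),(705,313),(685,365),(606,348)]]);d=np.roll(C,-1,0)-C;print(C.mean(0),np.linalg.norm(d,axis=1).round(3),np.degrees(np.arctan2(d[:,1],d[:,0])).round(1))
c=lambda x,y:(160+(x+.5)/3.2-.5, 180+(y+.5)/3.2-.5)
c2=lambda x,y:(200+(x+.5)/3.1-.5, 140+(y+.5)/3.1-.5)
print('plate',onz(t,c(425,84),.086))
for p,q in zip([(376,40),(476,40)],[(207,127),(299,145)]): print(tri(t,c(*p),s,c2(*q)))
Q=np.array([onz(s,c2(*q),.086)[:2] for q in [(207,127),(299,145),(252,205),(175,187)]]);print(Q.round(4).tolist(),Q.mean(0))
Q=np.array([onz(s,c2(*q),.018)[:2] for q in [(305,31),(429,46),(414,127),(284,110)]]);print('tray',Q.round(4).tolist(),Q.mean(0))
```

```text
L tabtop [0.4205 0.1908 0.0833] gap 0.0003 foot mid [0.4213 0.1948] edges [0.0221 0.0319] [ 161.  -115.7]
  top at .08: [0.4208 0.1914 0.08  ] [0.4211 0.188  0.08  ]
R tabtop [ 0.3818 -0.2354  0.0825] gap 0.0001 foot mid [ 0.3825 -0.2349] edges [0.0202 0.0352] [ 144.  -122.5]
  top at .08: [ 0.3818 -0.2358  0.08  ] [ 0.3822 -0.2388  0.08  ]
box [ 0.4837 -0.3753  0.0475] 0.0002764279019023662
[ 0.48422531 -0.37631588] [0.048 0.063 0.053 0.061] [179.6  91.1  -2.7 -93.8]
plate [ 0.53736017 -0.09778961  0.086     ]
(array([ 0.56118119, -0.05126751,  0.15506322]), np.float64(0.019350603337738623))
(array([ 0.53944012, -0.15486114,  0.07405981]), np.float64(0.08763882710355153))
[[0.5802, -0.1377], [0.4908, -0.1384], [0.5069, -0.0428], [0.5794, -0.0451]] [ 0.53934299 -0.09098093]
tray [[0.5613, -0.4235], [0.4243, -0.4382], [0.4088, -0.2888], [0.5426, -0.275]] [ 0.48422955 -0.35636861]
```

```bash
python3 -m handwheel '1.2 -3.7 0 0 0 -3 1; 2.4 -7.4 0 0 0 -6 1; 3.6 -11.1 0 0 0 -9 1; 4.8 -14.8 0 0 0 -12 1; 6 -18.5 0 0 0 -15 1; 7.2 -22.2 0 0 0 -18 1; 8.4 -25.9 0 0 0 -21 1; 9.6 -29.6 0 0 0 -23 1' 40
python3 -m handwheel '1.2 -3.7 0 0 0 -3 1; 2.4 -7.4 0 0 0 -6 1; 3.6 -11.1 0 0 0 -9 1; 4.8 -14.8 0 0 0 -12 1; 6 -18.5 0 0 0 -15 1; 7.2 -22.2 0 0 0 -18 1; 8.4 -25.9 0 0 0 -21 1; 9.6 -29.6 0 0 0 -23 1'
python3 -m handwheel '1.2 -3.7 0 0 0 -3 0.85; 2.4 -7.4 0 0 0 -6 0.85; 3.6 -11.1 0 0 0 -9 0.85; 4.8 -14.8 0 0 0 -12 0.85; 6 -18.5 0 0 0 -15 0.85; 7.2 -22.2 0 0 0 -18 0.85; 8.4 -25.9 0 0 0 -21 0.85; 9.6 -29.6 0 0 0 -23 0.85'
python3 -m handwheel '0 0 0 0 0 0 0.85;0 0 0 0 0 0 0.85'
python3 - <<'E'
from h import *
s=status.observe();print(s['position'],s['tool_rot'].round(3))
t=snap('top','t1.png')
b=onz(t,(377,225),.046);print(b)
E
```

```text
time_s: 0.92
position: [0.2926, 0.2159, 0.2314]
tool_rot: [[-0.718, 0.696, 0.0], [0.696, 0.718, 0.0], [-0.0, 0.0, -1.0]]
ft_force: [2.1, 1.3, 0.4]
grip_width: 0.0856
gripper_force: 0.0
time_s: 1.58
position: [0.3888, -0.0805, 0.2314]
tool_rot: [[-0.388, 0.921, 0.0], [0.921, 0.388, -0.0], [-0.0, 0.0, -1.0]]
ft_force: [1.5, 1.1, -0.6]
grip_width: 0.0856
gripper_force: 0.0
time_s: 2.25
position: [0.4849, -0.3763, 0.2311]
tool_rot: [[0.002, 1.0, -0.0], [1.0, -0.002, 0.0], [0.0, -0.0, -1.0]]
ft_force: [1.5, -0.0, 0.0]
grip_width: 0.0726
gripper_force: 0.0
time_s: 2.42
position: [0.4846, -0.3758, 0.23]
tool_rot: [[0.001, 1.0, -0.001], [1.0, -0.001, 0.001], [0.001, -0.001, -1.0]]
ft_force: [-1.4, -0.3, 0.7]
grip_width: 0.0727
gripper_force: 0.0
[ 0.48458111 -0.37576924  0.22997936] [[ 0.001  1.    -0.001]
 [ 1.    -0.001  0.001]
 [ 0.001 -0.001 -1.   ]]
[ 0.48023274 -0.37615936  0.046     ]
```

```bash
python3 -m handwheel '0 0 -4 0 0 0 0.85; 0 0 -8 0 0 0 0.85; 0 0 -12 0 0 0 0.85; 0 0 -15 0 0 0 0.85; 0 0 -17.5 0 0 0 0.85; 0 0 -19.5 0 0 0 0.85; 0 0 -20.7 0 0 0 0.85; 0 0 -21.2 0 0 0 0.85'
python3 -m handwheel '0 0 0 0 0 0 0.85; 0 0 0 0 0 0 0.3; 0 0 0 0 0 0 0.3; 0 0 0 0 0 0 0.3; 0 0 0 0 0 0 0.3; 0 0 0 0 0 0 0.3; 0 0 0 0 0 0 0.3; 0 0 0 0 0 0 0.3' 40
python3 -m handwheel '0 0 1 0 0 0 0.3; 0 0 3 0 0 0 0.3; 0 0 5 0 0 0 0.3; 0 0 8 0 0 0 0.3; 0 0 10 0 0 0 0.3; 0 0 12.5 0 0 0 0.3; 0 0 12.5 0 0 0 0.3; 0 0 12.5 0 0 0 0.3' 40
python3 - <<'E'
from h import *
t=snap('top','t2.png');s=snap('side')
cv2.imwrite('pics/t2c.png',np.hstack([cv2.resize(t['color'][170:290,240:420,::-1],None,fx=2.2,fy=2.2),cv2.resize(s['color'][100:232,250:390,::-1],None,fx=2,fy=2)]))
E
```

```text
time_s: 3.13
position: [0.4842, -0.3724, 0.0181]
tool_rot: [[-0.002, 1.0, -0.002], [1.0, 0.002, 0.002], [0.002, -0.002, -1.0]]
ft_force: [-0.4, -0.1, -0.0]
grip_width: 0.0729
gripper_force: 0.0
time_s: 3.8
position: [0.485, -0.3745, 0.0211]
tool_rot: [[-0.001, 1.0, 0.001], [1.0, 0.001, -0.001], [-0.001, 0.001, -1.0]]
ft_force: [-1.2, 1.7, 5.7]
grip_width: 0.0496
gripper_force: 41.7
time_s: 4.47
position: [0.4848, -0.3744, 0.145]
tool_rot: [[-0.001, 1.0, 0.001], [1.0, 0.001, -0.001], [-0.001, 0.001, -1.0]]
ft_force: [-0.2, 0.4, -6.4]
grip_width: 0.0495
gripper_force: 43.6
```

View pics/t2c.png

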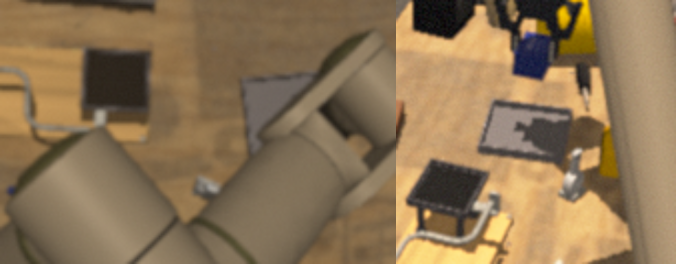

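The picture shows the box held above the tray, clear of it, at side crop (533,55). The plate is up and free. Next I carry the box to the plate.

```bash
python3 -m handwheel '0.3 1.5 0 0 0 0 0.3; 0.9 4.5 0 0 0 0 0.3; 1.6 8 0 0 0 -1 0.3; 2.3 12 0 0 0 -1 0.3; 3.1 16 0 0 0 -2 0.3; 3.8 20 0 0 0 -2 0.3; 4.5 23.5 0 0 0 -3 0.3; 5 26.2 0 0 0 -3 0.3'
python3 -m handwheel '0.3 1.6 0 0 0 0 0.3; 0.3 1.6 -1 0 0 0 0.3; 0.3 1.6 -2 0 0 0 0.3; 0.3 1.6 -2.8 0 0 0 0.3; 0.3 1.6 -3.3 0 0 0 0.3'
python3 - <<'E'
from h import *
t=snap('top');s=snap('side')
cv2.imwrite('pics/p1.png',np.hstack([cv2.resize(t['color'][160:280,200:340,::-1],None,fx=2.5,fy=2.5),cv2.resize(s['color'][140:280,220:360,::-1],None,fx=2.5,fy=2.5)[:300]]))
E
```

```text
time_s: 5.23
position: [0.534, -0.1087, 0.1429]
tool_rot: [[0.051, 0.999, -0.003], [0.999, -0.051, 0.002], [0.002, -0.003, -1.0]]
ft_force: [0.4, -0.4, -6.1]
grip_width: 0.0493
gripper_force: 43.6
time_s: 5.65
position: [0.5368, -0.0969, 0.1092]
tool_rot: [[0.053, 0.999, -0.003], [0.999, -0.053, 0.001], [0.001, -0.003, -1.0]]
ft_force: [0.2, -0.5, -5.6]
grip_width: 0.0496
gripper_force: 43.5
```

View pics/p1.png

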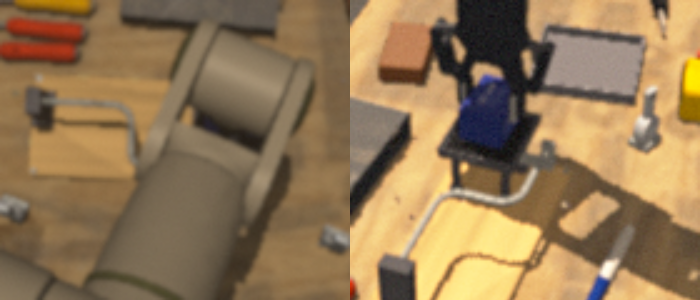

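The box is centred just above the plate (side crop (487,110)), clear of the rod. Now I press it down slowly.

```bash
python3 -m handwheel '0 0 -0.4 0 0 0 0.3;0 0 -0.8 0 0 0 0.3;0 0 -1.2 0 0 0 0.3;0 0 -1.6 0 0 0 0.3;0 0 -2 0 0 0 0.3;0 0 -2.4 0 0 0 0.3;0 0 -2.8 0 0 0 0.3;0 0 -3.2 0 0 0 0.3'
python3 -m handwheel '0 0 -0.4 0 0 0 0.3;0 0 -0.8 0 0 0 0.3;0 0 -1.2 0 0 0 0.3;0 0 -1.5 0 0 0 0.3;0 0 -1.8 0 0 0 0.3;0 0 -2 0 0 0 0.3'
```

```text
time_s: 6.42
position: [0.5378, -0.0966, 0.0791]
tool_rot: [[0.052, 0.999, 0.0], [0.999, -0.052, -0.0], [-0.0, 0.0, -1.0]]
ft_force: [0.5, -1.8, -4.0]
grip_width: 0.0495
gripper_force: 43.8
time_s: 6.92
position: [0.5378, -0.0965, 0.0591]
tool_rot: [[0.052, 0.999, 0.0], [0.999, -0.052, -0.0], [-0.0, 0.0, -1.0]]
ft_force: [-1.4, -2.7, -1.2]
grip_width: 0.0494
gripper_force: 44.0
```

```bash
python3 -m handwheel '0 0 -0.2 0 0 0 0.3;0 0 -0.4 0 0 0 0.3;0 0 -0.5 0 0 0 0.3;0 0 -0.5 0 0 0 0.3'
python3 -m handwheel '0 0 -0.1 0 0 0 0.3;0 0 -0.2 0 0 0 0.3;0 0 -0.3 0 0 0 0.3;0 0 -0.3 0 0 0 0.3'
```

```text
time_s: 7.25
position: [0.5378, -0.0965, 0.0542]
tool_rot: [[0.052, 0.999, 0.0], [0.999, -0.052, -0.0], [-0.0, 0.0, -1.0]]
ft_force: [-0.2, -2.3, -1.3]
grip_width: 0.0493
gripper_force: 44.0
time_s: 7.58
position: [0.5379, -0.0965, 0.052]
tool_rot: [[0.052, 0.999, 0.001], [0.999, -0.052, -0.0], [-0.0, 0.001, -1.0]]
ft_force: [-1.8, -1.2, 3.7]
grip_width: 0.0494
gripper_force: 44.7
```

```bash
python3 -m handwheel '0 0 0.1 0 0 0 0.6;0 0 0.1 0 0 0 0.7;0 0 0.1 0 0 0 0.8;0 0 0.1 0 0 0 0.8;0 0 1 0 0 0 0.8;0 0 3 0 0 0 0.8;0 0 6 0 0 0 0.8;0 0 10 0 0 0 0.8'
python3 -m handwheel '-2 -2 2 0 0 0 0.7;-4 -5 2 0 0 0 0.6;-6 -8 2 0 0 0 0.5;-8 -10 2 0 0 0 0.5; -8 -10 2 0 0 0 0.5'
python3 - <<'E'
from h import *
t=snap('top');s=snap('side')
cv2.imwrite('pics/p2.png',np.hstack([cv2.resize(t['color'][180:280,200:380,::-1],None,fx=2.2,fy=2.2),cv2.resize(s['color'][140:280,220:360,::-1],None,fx=2.8,fy=2.8)[:220]]))
cv2.imwrite('pics/side1.png',s['color'][:,:,::-1])
E
```

```text
time_s: 8.25
position: [0.5366, -0.0959, 0.1512]
tool_rot: [[0.052, 0.999, -0.004], [0.999, -0.052, 0.002], [0.002, -0.004, -1.0]]
ft_force: [0.3, 0.6, 0.7]
grip_width: 0.0685
gripper_force: 0.0
time_s: 8.67
position: [0.4554, -0.1992, 0.1721]
tool_rot: [[0.055, 0.998, -0.0], [0.998, -0.055, -0.001], [-0.001, -0.0, -1.0]]
ft_force: [0.9, 0.1, 0.2]
grip_width: 0.0426
gripper_force: 0.0
```

View pics/p2.png

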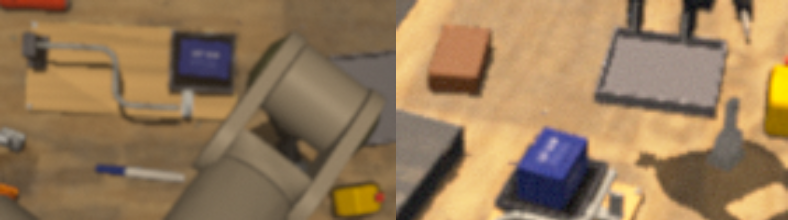

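The box sits centred on the lowered plate at top crop (205,57), and collar R stands undisturbed at side crop (727,140). Next I go to collar R.

```bash
python3 -m handwheel '-1 -0.5 0 0 0 7 0.5;-2 -1 0 0 0 14 0.5;-3 -1.5 0 0 0 21 0.5;-4 -2 0 0 0 28 0.5;-5 -2.5 0 0 0 35 0.5;-6 -3 0 0 0 42 0.5;-7 -3.5 0 0 0 49 0.5;-7.3 -3.6 0 0 0 55 0.5'
python3 -m handwheel '0 0 0 0 0 7 0.5;0 0 -2 0 0 7 0.5;0 0 -4 0 0 7 0.5;0 0 -6 0 0 7 0.5;0 0 -6 0 0 7 0.5'
python3 - <<'E'
from h import *
t=snap('top');s=snap('side')
cv2.imwrite('pics/p3.png',cv2.resize(s['color'][130:230,290:400,::-1],None,fx=5,fy=5,interpolation=cv2.INTER_CUBIC))
p=status.observe()['position'];print(p,proj(s,p),proj(s,[.3818,-.2354,.08]))
E
```

```text
time_s: 9.43
position: [0.3847, -0.232, 0.1716]
tool_rot: [[-0.793, 0.61, 0.0], [0.61, 0.793, 0.0], [-0.0, 0.0, -1.0]]
ft_force: [0.2, 0.3, 0.5]
grip_width: 0.0428
gripper_force: 0.0
time_s: 9.85
position: [0.3844, -0.2305, 0.1089]
tool_rot: [[-0.858, 0.513, -0.004], [0.513, 0.858, 0.004], [0.005, 0.002, -1.0]]
ft_force: [-1.1, 1.0, -1.0]
grip_width: 0.0428
gripper_force: 0.0
[ 0.38535929 -0.23188225  0.11166837] [339.71054153 167.83645983] [340.09541282 176.06938836]
```

View pics/p3.png

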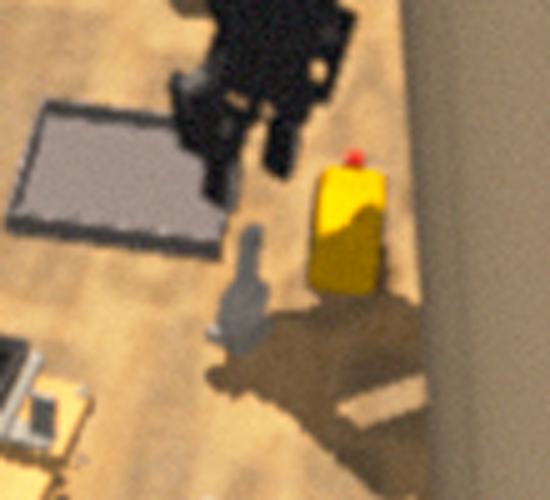

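The fingers straddle the tab: fingertip midpoint at crop (251,188), tab top at (251,230). I trim by about 3 mm and descend.

```bash
python3 -m handwheel '-0.3 -0.35 0 0 0 0 0.5;-0.3 -0.35 -1 0 0 0 0.5;-0.3 -0.35 -2.5 0 0 0 0.5;-0.3 -0.35 -4 0 0 0 0.5;-0.3 -0.35 -5.2 0 0 0 0.5;-0.3 -0.35 -6 0 0 0 0.5;-0.3 -0.35 -6.4 0 0 0 0.5;-0.3 -0.35 -6.4 0 0 0 0.5'
python3 -m handwheel '0 0 0 0 0 0 0.5;0 0 0 0 0 0 0.1;0 0 0 0 0 0 0.1;0 0 0 0 0 0 0.1;0 0 0 0 0 0 0.1;0 0 0 0 0 0 0.1;0 0 0 0 0 0 0.1' 30
```

```text
time_s: 10.62
position: [0.3818, -0.2361, 0.0474]
tool_rot: [[-0.858, 0.514, 0.0], [0.514, 0.858, -0.0], [-0.0, 0.0, -1.0]]
ft_force: [-0.4, -0.3, -0.9]
grip_width: 0.0426
gripper_force: 0.0
time_s: 11.2
position: [0.382, -0.2362, 0.0478]
tool_rot: [[-0.858, 0.514, 0.001], [0.514, 0.858, -0.001], [-0.001, -0.0, -1.0]]
ft_force: [-0.3, -0.0, 6.1]
grip_width: 0.0178
gripper_force: 29.5
```

```bash
python3 -m handwheel '0 0 1 0 0 0 0.1;0 0 3 0 0 0 0.1;0 0 5.5 0 0 0 0.1;0 0 8 0 0 0 0.1;1 1 9 0 0 -7 0.1;2 2.5 9 0 0 -14 0.1;3 4 9 0 0 -21 0.1;4 5.5 9 0 0 -28 0.1'
python3 -m handwheel '0.7 1 0 0 0 -7 0.1;1.4 2.2 0 0 0 -14 0.1;2.1 3.5 0 0 0 -21 0.1;2.8 5 0 0 0 -28 0.1;3.4 6.1 0 0 0 -33.8 0.1;3.8 6.7 0 0 0 -33.8 0.1;4 7 0 0 0 -33.8 0.1;4 7.2 0 0 0 -33.8 0.1'
python3 -m handwheel '0 0 0 0 0 0 0.1;0 0 -0.5 0 0 0 0.1;0 0 -1 0 0 0 0.1; 0 0 -1 0 0 0 0.1'
python3 - <<'E'
from h import *
t=snap('top');s=snap('side')
p=status.observe()['position'];print(p)
a=cv2.resize(s['color'][150:250,270:370,::-1],None,fx=6,fy=6,interpolation=cv2.INTER_CUBIC)
cv2.imwrite('pics/p4.png',a)
for q in ([.4645,-.0636,.1],[p[0],p[1],.1],[p[0],p[1],.1+.02]): print(((proj(s,q)-[270,150])*6+2.5).round(1),proj(t,q).round(1))
E
```

```text
time_s: 11.87
position: [0.4219, -0.1802, 0.1374]
tool_rot: [[-0.51, 0.86, -0.0], [0.86, 0.51, 0.0], [0.0, -0.0, -1.0]]
ft_force: [-0.4, -0.9, -0.7]
grip_width: 0.0176
gripper_force: 29.6
time_s: 12.53
position: [0.4619, -0.1088, 0.1372]
tool_rot: [[0.045, 0.999, -0.0], [0.999, -0.045, -0.0], [-0.0, -0.0, -1.0]]
ft_force: [0.0, 0.3, -0.9]
grip_width: 0.0177
gripper_force: 29.6
time_s: 12.87
position: [0.4611, -0.1091, 0.1262]
tool_rot: [[0.048, 0.999, -0.002], [0.999, -0.048, 0.001], [0.001, -0.002, -1.0]]
ft_force: [0.1, -0.2, -0.9]
grip_width: 0.0179
gripper_force: 29.6
[ 0.46147579 -0.10912194  0.1269626 ]
[171.7 304.3] [281.7 228.6]
[204.1 246.3] [296.3 229.6]
[206.2 212.2] [296.6 229.3]
```

View pics/p4.png

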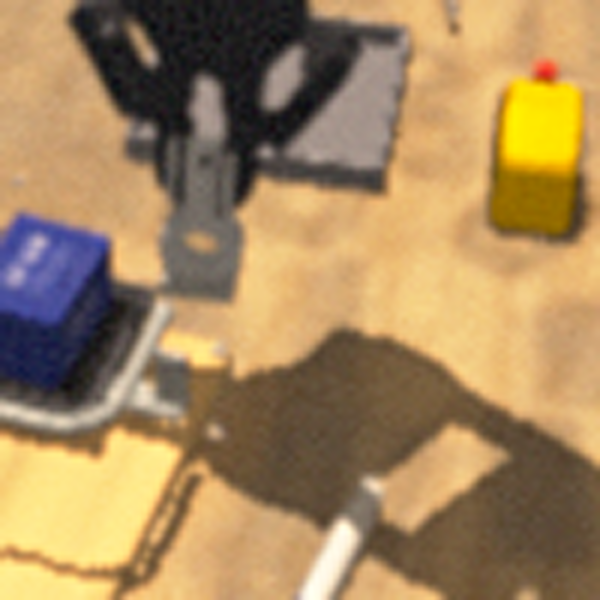

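The collar's bore, at crop (203,243), lines up behind the rod tip at (162,308). The rod looks about 2 mm farther in +x than I measured, so I trim and thread while watching the force.

```bash
python3 -m handwheel '0.25 0 -0.2 0 0 0 0.1;0.3 1 -0.2 0 0 0 0.1;0.35 2 -0.2 0 0 0 0.1;0.38 2.8 -0.2 0 0 0 0.1;0.4 3.3 -0.2 0 0 0 0.1;0.42 3.8 -0.2 0 0 0 0.1;0.45 4.3 -0.2 0 0 0 0.1;0.45 4.3 -0.2 0 0 0 0.1'
python3 -m handwheel '0.02 0.4 0 0 0 0 0.1;0.04 0.8 0 0 0 0 0.1;0.06 1.2 0 0 0 0 0.1;0.08 1.6 0 0 0 0 0.1;0.09 1.8 0 0 0 0 0.1;0.09 1.8 0 0 0 0 0.1'
python3 - <<'E'
from h import *
s=snap('side');t=snap('top')
p=status.observe()['position'];print(p)
a=cv2.resize(s['color'][150:250,260:360,::-1],None,fx=6,fy=6,interpolation=cv2.INTER_CUBIC)
cv2.imwrite('pics/p5.png',a)
E
```

```text
time_s: 13.63
position: [0.4662, -0.065, 0.1254]
tool_rot: [[0.047, 0.999, 0.0], [0.999, -0.047, 0.0], [0.0, 0.0, -1.0]]
ft_force: [0.7, -0.4, -1.5]
grip_width: 0.0179
gripper_force: 29.6
time_s: 14.13
position: [0.4671, -0.0475, 0.1253]
tool_rot: [[0.048, 0.999, -0.0], [0.999, -0.048, 0.0], [0.0, -0.0, -1.0]]
ft_force: [-0.2, -0.3, -0.9]
grip_width: 0.018
gripper_force: 29.6
[ 0.46716527 -0.04789714  0.12532716]
```

View pics/p5.png

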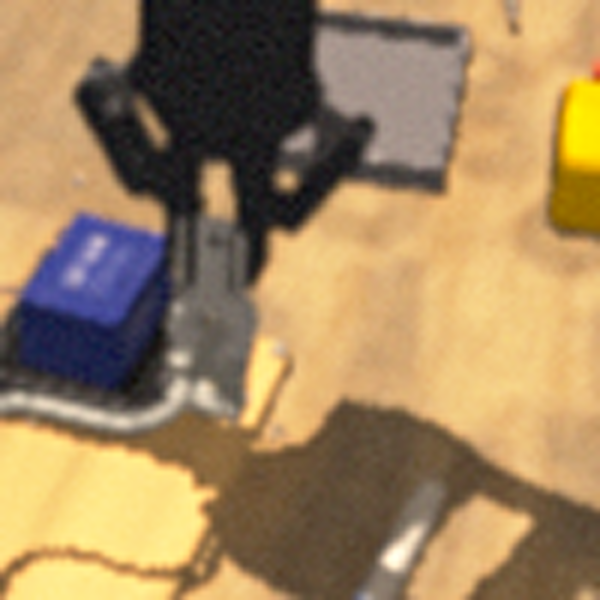

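The collar appears to be on the rod, at crop (205,370), with no contact force. I'll confirm and centre it by feeling sideways and up.

```bash
for i in 1; do python3 -m handwheel '0.2 0 0 0 0 0 0.1;0.4 0 0 0 0 0 0.1;0.6 0 0 0 0 0 0.1;0.7 0 0 0 0 0 0.1;0.7 0 0 0 0 0 0.1'
python3 -m handwheel '-0.3 0 0 0 0 0 0.1;-0.7 0 0 0 0 0 0.1;-1 0 0 0 0 0 0.1;-1.2 0 0 0 0 0 0.1;-1.4 0 0 0 0 0 0.1;-1.4 0 0 0 0 0 0.1'
python3 -m handwheel '0.3 0 0 0 0 0 0.1;0.6 0 0 0 0 0 0.1;0.6 0 0.3 0 0 0 0.1;0.6 0 0.7 0 0 0 0.1;0.6 0 0.7 0 0 0 0.1'; done | grep -E 'posi|ft'
```

```text
position: [0.4715, -0.0476, 0.1245]
ft_force: [-10.4, -0.3, 1.2]
position: [0.4603, -0.048, 0.1255]
ft_force: [1.0, -0.5, -1.0]
position: [0.4654, -0.0477, 0.1309]
ft_force: [2.7, -1.6, -19.9]
```

```bash
python3 - <<'E'
import numpy as np
R=np.array([[.9989,.0471],[-.0471,.9989]])
def arc(c,a0,a1,n): return [(c[0]+25*np.cos(np.radians(a)),c[1]+25*np.sin(np.radians(a))) for a in np.linspace(a0,a1,n+1)[1:]]
segs={'B1':((-40,-25),arc((-15,-25),180,135,7),-45),'B2':(None,arc((-15,-25),135,90,7),-45),
'E1':((15,0),arc((15,25),-90,-45,7),45),'E2':(None,arc((15,25),-45,0,7),45)}
last=None
for k,(s,p,w) in segs.items():
    s=np.array(s if s else last); print(k,'; '.join('%.2f %.2f %.1f'%(*(R@(np.array(q)-s)/10),w*(i+1)/7) for i,q in enumerate(p))); last=p[-1]
for q in [(-40,-25),(-15,0),(15,0),(40,25),(40,101),(40,73)]: print(q,(R@np.array(q)/1000+[.5089,.0284]).round(4))
E
python3 -m handwheel '-0.05 0.3 -0.4 0 0 0 0.1;0 1 -0.8 0 0 0 0.1;0.05 2 -0.8 0 0 0 0.1;0.1 3 -0.8 0 0 0 0.1;0.15 4 -0.8 0 0 0 0.1;0.2 4.8 -0.8 0 0 0 0.1;0.25 5.3 -0.8 0 0 0 0.1;0.25 5.3 -0.8 0 0 0 0.1'
```

```text
B1 0.03 0.28 -6.4; 0.09 0.55 -12.9; 0.18 0.82 -19.3; 0.30 1.07 -25.7; 0.45 1.31 -32.1; 0.62 1.53 -38.6; 0.81 1.73 -45.0
B2 0.22 0.18 -6.4; 0.45 0.33 -12.9; 0.71 0.45 -19.3; 0.97 0.55 -25.7; 1.24 0.61 -32.1; 1.52 0.65 -38.6; 1.80 0.65 -45.0
E1 0.28 0.00 6.4; 0.56 0.04 12.9; 0.83 0.10 19.3; 1.10 0.20 25.7; 1.35 0.32 32.1; 1.58 0.47 38.6; 1.80 0.65 45.0
E2 0.20 0.20 6.4; 0.37 0.42 12.9; 0.52 0.66 19.3; 0.64 0.91 25.7; 0.73 1.18 32.1; 0.79 1.45 38.6; 0.81 1.73 45.0
(-40, -25) [0.4678 0.0053]
(-15, 0) [0.4939 0.0291]
(15, 0) [0.5239 0.0277]
(40, 25) [0.55   0.0515]
(40, 101) [0.5536 0.1274]
(40, 73) [0.5523 0.0994]
time_s: 16.23
position: [0.4687, 0.0063, 0.1245]
tool_rot: [[0.047, 0.999, 0.0], [0.999, -0.047, 0.0], [0.0, 0.0, -1.0]]
ft_force: [0.3, -0.3, -1.1]
grip_width: 0.0177
gripper_force: 33.2
```

```bash
python3 -m handwheel '0 0.2 0 0 0 -6.4 0.1;0 0.45 0 0 0 -12.9 0.1;0.1 0.7 0 0 0 -19.3 0.1;0.2 1 0 0 0 -25.7 0.1;0.35 1.2 0 0 0 -32.1 0.1;0.5 1.45 0 0 0 -38.6 0.1;0.7 1.65 0 0 0 -45 0.1;0.7 1.65 0 0 0 -45 0.1' | grep -E 'pos|ft'
python3 -m handwheel '0.2 0.2 0 0 0 -6.4 0.1;0.45 0.35 0 0 0 -12.9 0.1;0.7 0.45 0 0 0 -19.3 0.1;0.95 0.55 0 0 0 -25.7 0.1;1.25 0.6 0 0 0 -32.1 0.1;1.5 0.65 0 0 0 -38.6 0.1;1.8 0.65 0 0 0 -45 0.1;1.8 0.65 0 0 0 -45 0.1'
```

```text
position: [0.476, 0.0216, 0.1244]
ft_force: [-0.6, -0.0, -0.5]
time_s: 17.57
position: [0.494, 0.0278, 0.1244]
tool_rot: [[0.999, -0.049, 0.0], [-0.049, -0.999, -0.0], [0.0, 0.0, -1.0]]
ft_force: [-0.6, 0.1, -1.6]
grip_width: 0.018
gripper_force: 33.2
```

```bash
(python3 -m handwheel '0.5 0.1 0 0 0 0 0.1;1.2 0.1 0 0 0 0 0.1;1.9 0.05 0 0 0 0 0.1;2.6 0 0 0 0 0 0.1;3 0 0 0 0 0 0.1;3 0 0 0 0 0 0.1'
python3 -m handwheel '0.3 0 0 0 0 6.4 0.1;0.55 0.05 0 0 0 12.9 0.1;0.85 0.1 0 0 0 19.3 0.1;1.1 0.2 0 0 0 25.7 0.1;1.35 0.3 0 0 0 32.1 0.1;1.6 0.45 0 0 0 38.6 0.1;1.8 0.65 0 0 0 45 0.1;1.8 0.65 0 0 0 45 0.1' 
python3 -m handwheel '0.2 0.2 0 0 0 6.4 0.1;0.35 0.4 0 0 0 12.9 0.1;0.5 0.65 0 0 0 19.3 0.1;0.65 0.9 0 0 0 25.7 0.1;0.75 1.2 0 0 0 32.1 0.1;0.8 1.45 0 0 0 38.6 0.1;0.8 1.75 0 0 0 45 0.1;0.8 1.75 0 0 0 45 0.1')| grep -E 'pos|ft'
```

```text
position: [0.5246, 0.028, 0.1242]
ft_force: [0.0, 0.4, -1.3]
position: [0.5417, 0.0348, 0.1242]
ft_force: [-0.2, -0.1, -0.1]
position: [0.5494, 0.0524, 0.1242]
ft_force: [-0.7, -0.2, -1.2]
```

```bash
(python3 -m handwheel '0.05 1 0 0 0 0 0.1;0.1 2.2 0 0 0 0 0.1;0.2 3.5 0 0 0 0 0.1;0.25 4.8 0 0 0 0 0.1;0.3 5.8 0 0 0 0 0.1;0.35 6.5 0 0 0 0 0.1;0.4 7 0 0 0 0 0.1;0.4 7 0 0 0 0 0.1'
python3 -m handwheel '0 0.2 0 0 0 0 0.1;0 0.4 0 0 0 0 0.1;0 0.6 0 0 0 0 0.1;0 0.6 0 0 0 0 0.1')| grep -E 'pos|ft'
```

```text
position: [0.5536, 0.1232, 0.1243]
ft_force: [-0.4, -0.4, -0.9]
position: [0.5537, 0.1275, 0.1244]
ft_force: [-1.0, -2.8, -0.3]
```

```bash
(python3 -m handwheel '0 0.1 -0.2 0 0 0 0.1;0 0.1 -0.4 0 0 0 0.1;0 0.1 -0.6 0 0 0 0.1;0 0.1 -0.6 0 0 0 0.1'
python3 -m handwheel '0 0 0 0 0 0 0.2;0 0 0 0 0 0 0.3;0 0 0 0 0 0 0.4;0 0 0 0 0 0 0.45;0 0 0 0 0 0 0.45;0 0 2 0 0 0 0.45;0 0 5 0 0 0 0.45;0 0 5 0 0 0 0.45')
python3 - <<'E'
from h import *
print(status.observe()['position'])
s=snap('side');t=snap('top')
cv2.imwrite('pics/p6.png',np.hstack([cv2.resize(s['color'][200:330,210:360,::-1],None,fx=3,fy=3,interpolation=cv2.INTER_CUBIC),cv2.resize(t['color'][190:290,160:270,::-1],None,fx=3,fy=3,interpolation=cv2.INTER_CUBIC)[:390] if 0 else cv2.copyMakeBorder(cv2.resize(t['color'][190:290,160:270,::-1],None,fx=3,fy=3,interpolation=cv2.INTER_CUBIC),0,90,0,0,0)]))
E
```

```text
time_s: 20.73
position: [0.5542, 0.1281, 0.1185]
tool_rot: [[0.049, 0.999, 0.001], [0.999, -0.049, -0.002], [-0.001, 0.002, -1.0]]
ft_force: [1.1, -5.8, 0.7]
grip_width: 0.0178
gripper_force: 31.4
time_s: 21.4
position: [0.5556, 0.1294, 0.1732]
tool_rot: [[0.048, 0.999, 0.008], [0.999, -0.048, 0.001], [0.001, 0.008, -1.0]]
ft_force: [0.5, 0.7, 1.4]
grip_width: 0.0387
gripper_force: 0.0
[0.55558149 0.12943508 0.17323063]
```

View pics/p6.png

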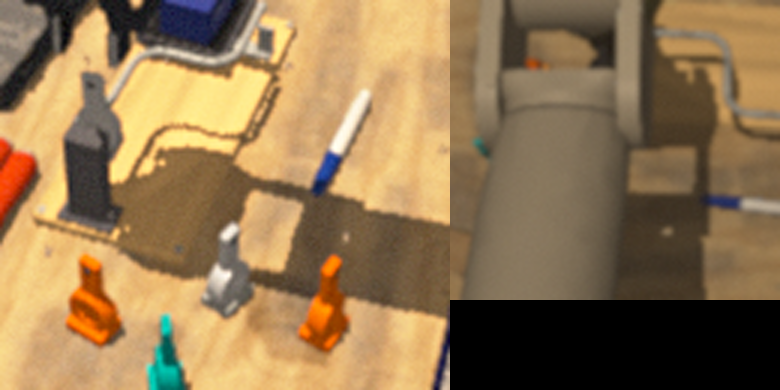

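Collar R hangs home against the post at side crop (95,125). Collar L stands where it was, at (229,270). Next I fetch collar L.

```bash
(python3 -m handwheel '-1.5 0.7 0 0 0 7 0.45;-3.5 1.6 0 0 0 14 0.45;-5.5 2.5 0 0 0 21 0.45;-7.5 3.4 0 0 0 28 0.45;-9.5 4.3 0 0 0 35 0.45;-11.5 5.2 0 0 0 42 0.45;-12.5 5.8 0 0 0 49 0.45;-13.5 6.15 0 0 0 56 0.45'
python3 -m handwheel '0 0 0 0 0 7 0.45;0 0 0 0 0 14 0.45;0 0 0 0 0 17 0.45;0 0 -2 0 0 17 0.45;0 0 -4.5 0 0 17 0.45;0 0 -6 0 0 17 0.45;0 0 -6 0 0 17 0.45;0 0 -6 0 0 17 0.45')
python3 - <<'E'
from h import *
s=snap('side');t=snap('top')
p=status.observe()['position'];print(p)
hsv=cv2.cvtColor(s['color'],cv2.COLOR_RGB2HSV)
print(proj(s,p),proj(s,[.4207,.191,.08]))
cv2.imwrite('pics/p7.png',cv2.resize(s['color'][220:320,240:340,::-1],None,fx=5.5,fy=5.5,interpolation=cv2.INTER_CUBIC))
E
```

```text
time_s: 22.17
position: [0.417, 0.1911, 0.1674]
tool_rot: [[-0.805, 0.593, -0.002], [0.593, 0.805, -0.0], [0.002, -0.001, -1.0]]
ft_force: [0.7, -0.5, 0.1]
grip_width: 0.0386
gripper_force: 0.0
time_s: 22.83
position: [0.4181, 0.1905, 0.1076]
tool_rot: [[-0.941, 0.338, -0.003], [0.338, 0.941, -0.0], [0.002, -0.001, -1.0]]
ft_force: [-0.5, -0.4, -0.4]
grip_width: 0.0382
gripper_force: 0.0
[0.41891922 0.19070309 0.10890939]
[287.88062416 268.49855551] [286.78922538 276.77901185]
```

View pics/p7.png

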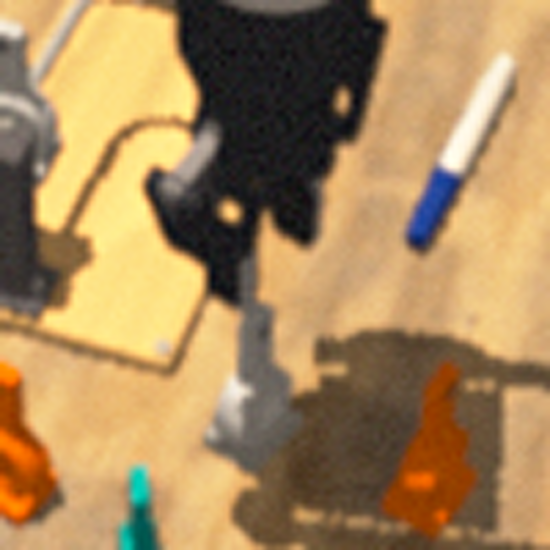

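The fingers straddle L's tab at crop (257,312), and its foot is unmoved at (255,450). I trim 2 mm, descend and grip.

```bash
python3 -m handwheel '0.2 0 0 0 0 0 0.45;0.2 0 -1 0 0 0 0.45;0.2 0 -2.5 0 0 0 0.45;0.2 0 -4 0 0 0 0.45;0.2 0 -5.2 0 0 0 0.45;0.2 0 -5.8 0 0 0 0.45;0.2 0 -6.1 0 0 0 0.45;0.2 0 -6.1 0 0 0 0.45'
python3 -m handwheel '0 0 0 0 0 0 0.3;0 0 0 0 0 0 0.1;0 0 0 0 0 0 0.1;0 0 0 0 0 0 0.1;0 0 0 0 0 0 0.1;0 0 0 0 0 0 0.1' 30
```

```text
time_s: 23.6
position: [0.4208, 0.1906, 0.0474]
tool_rot: [[-0.941, 0.338, 0.0], [0.338, 0.941, 0.0], [-0.0, 0.0, -1.0]]
ft_force: [0.5, -0.9, 0.3]
grip_width: 0.0385
gripper_force: 0.0
time_s: 24.1
position: [0.4211, 0.1907, 0.0479]
tool_rot: [[-0.941, 0.338, 0.001], [0.338, 0.941, 0.0], [-0.001, 0.001, -1.0]]
ft_force: [-0.2, 0.7, 6.5]
grip_width: 0.0171
gripper_force: 35.4
```

```bash
(python3 -m handwheel '0 0 1 0 0 0 0.1;0 0 4 0 0 0 0.1;0 0 8 0 0 0 0.1;0 -0.5 11 0 0 -7 0.1;0.3 -2.5 12.4 0 0 -14 0.1;0.6 -5.5 12.4 0 0 -21 0.1;1 -9 12.4 0 0 -28 0.1;1.5 -12.5 12.4 0 0 -35 0.1'
python3 -m handwheel '0.5 -3.5 0 0 0 -7 0.1;1 -7 0 0 0 -14 0.1;1.5 -10.5 0 0 0 -21 0.1;2 -14 0 0 0 -28 0.1;2.5 -16.5 0 0 0 -35 0.1;2.6 -17.5 0 0 0 -37.9 0.1;2.6 -17.5 -1.5 0 0 -37.9 0.1;2.6 -17.5 -3.5 0 0 -37.9 0.1'
python3 -m handwheel '0 0 -0.5 0 0 0 0.1;0 0 -0.8 0 0 0 0.1;0 0 -0.8 0 0 0 0.1;0 0 -0.8 0 0 0 0.1')
python3 - <<'E'
from h import *
s=snap('side'); print(status.observe()['position'])
cv2.imwrite('pics/p8raw.png',s['color'][:,:,::-1])
# ring/bore check against earlier threaded view: grey blob in expected region
p=status.observe()['position']; q=proj(s,[p[0],p[1],p[2]-.024]); print('bore expected',q)
hsv=cv2.cvtColor(s['color'],cv2.COLOR_RGB2HSV); x,y=q.round().astype(int)
print(hsv[y-10:y+12,x-9:x+10,1])
E
```

```text
time_s: 24.77
position: [0.4352, 0.0646, 0.1716]
tool_rot: [[-0.573, 0.819, 0.0], [0.819, 0.573, -0.0], [-0.0, 0.0, -1.0]]
ft_force: [1.4, 0.0, -1.7]
grip_width: 0.0176
gripper_force: 34.5
time_s: 25.43
position: [0.4621, -0.1106, 0.1367]
tool_rot: [[0.048, 0.999, 0.002], [0.999, -0.048, -0.001], [-0.001, 0.002, -1.0]]
ft_force: [-0.9, -0.1, -0.7]
grip_width: 0.0175
gripper_force: 34.6
time_s: 25.77
position: [0.4619, -0.1094, 0.129]
tool_rot: [[0.046, 0.999, 0.001], [0.999, -0.046, -0.0], [-0.0, 0.001, -1.0]]
ft_force: [-0.1, -0.2, -0.5]
grip_width: 0.0174
gripper_force: 34.5
[ 0.46199082 -0.10942813  0.12909066]
bore expected [303.54453563 189.09291838]
[[109 104  35  26  28  23  36  35  38  37  30  32  40  38  34  85  79 103
  101]
 [113 120  72  46  30  23  29  26  31  23  26  28  47  41  21  69 114 129
  121]
 [113 117  92  51  20  44  32  35  29  31  28  39  35  31  34  95 117 121
  125]
 [117 116  96  78  41  20  32  24  40  39  25  44  32  33  92 122 118 123
  120]
 [117 113 113  88  42  29  36  34  41  27  37  42  40  71 115 118 121 118
  121]
 [116 110 101  81  34  28  36  
[... 646 characters left out ...]
  21  35  41  43  32  26  29  69 116 119 114
  115]
 [111  77  49  33  40  30  29  34  26  30  30  31  29  27  70 115 119 110
  120]
 [ 94  52  40  41  31  38  27  44  34  35  34  36  29  37  86 118 121 118
  112]
 [ 76  44  46  42  42  40  32  38  24  30  36  28  26  39 105 120 119 116
  121]
 [ 81  46  47  41  37  42  46  51  31  32  38  30  38  78 117 119 118 115
  115]
 [ 70  64  64  61  47  44  45  38  37  38  39  29  50 103 125 122 120 115
  114]
 [ 73  96  92  86  81  79  60  52  44  42  36  30  77 113 123 120 119 113
  117]
 [ 90  99 101 101 106 107 102  92  92  86  63  57  95 119 119 115 116 118
  118]
 [ 72  73  71  85 111 115 113 112 111 106 104 103 109 115 115 117 118 117
  119]]
```

The bore is centred within 1 px of where I expected, so I thread collar L the same way.

```bash
(python3 -m handwheel '0 0 -0.45 0 0 0 0.1;0.05 1 -0.45 0 0 0 0.1;0.1 2 -0.45 0 0 0 0.1;0.15 2.8 -0.45 0 0 0 0.1;0.15 3.3 -0.45 0 0 0 0.1;0.2 3.8 -0.45 0 0 0 0.1;0.2 4.3 -0.45 0 0 0 0.1;0.2 4.3 -0.45 0 0 0 0.1'
python3 -m handwheel '0.05 0.4 0 0 0 0 0.1;0.05 0.8 0 0 0 0 0.1;0.1 1.2 0 0 0 0 0.1;0.1 1.6 0 0 0 0 0.1;0.1 1.8 0 0 0 0 0.1;0.1 1.8 0 0 0 0 0.1'
python3 -m handwheel '0 0 0.3 0 0 0 0.1;0 0 0.6 0 0 0 0.1;0 0 0.7 0 0 0 0.1;0 0 0.7 0 0 0 0.1'
python3 -m handwheel '0.3 0 -0.7 0 0 0 0.1;0.5 0 -0.7 0 0 0 0.1;0.65 0 -0.7 0 0 0 0.1;0.65 0 -0.7 0 0 0 0.1'
python3 -m handwheel '-0.6 0 0 0 0 0 0.1;-1 0 0 0 0 0 0.1;-1.3 0 0 0 0 0 0.1;-1.3 0 0 0 0 0 0.1')| grep -E 'pos|ft'
```

```text
position: [0.4636, -0.0655, 0.1239]
ft_force: [-0.2, 0.4, -1.6]
position: [0.4646, -0.048, 0.1238]
ft_force: [0.1, 0.4, -0.5]
position: [0.4645, -0.0485, 0.1302]
ft_force: [3.9, -0.2, -13.6]
position: [0.471, -0.0484, 0.1238]
ft_force: [-1.3, 0.4, -1.1]
position: [0.4583, -0.0484, 0.1242]
ft_force: [2.0, 1.0, -2.1]
```

```bash
(python3 -m handwheel '0.65 0.2 0 0 0 0 0.1;0.7 1 0 0 0 0 0.1;0.75 2 0 0 0 0 0.1;0.8 3 0 0 0 0 0.1;0.85 4 0 0 0 0 0.1;0.9 4.8 0 0 0 0 0.1;0.95 5.3 0 0 0 0 0.1;0.95 5.3 0 0 0 0 0.1'
python3 -m handwheel '0 0.25 0 0 0 -6.4 0.1;0.05 0.55 0 0 0 -12.9 0.1;0.15 0.8 0 0 0 -19.3 0.1;0.25 1.05 0 0 0 -25.7 0.1;0.4 1.3 0 0 0 -32.1 0.1;0.6 1.5 0 0 0 -38.6 0.1;0.8 1.7 0 0 0 -45 0.1;0.8 1.7 0 0 0 -45 0.1')| grep -E 'pos|ft'
```

```text
position: [0.4676, 0.0058, 0.1238]
ft_force: [0.2, -0.2, -0.8]
position: [0.4759, 0.0216, 0.1238]
ft_force: [-0.2, 0.6, -0.4]
```

```bash
(python3 -m handwheel '0.2 0.2 0 0 0 -6.4 0.1;0.45 0.35 0 0 0 -12.9 0.1;0.7 0.45 0 0 0 -19.3 0.1;0.95 0.55 0 0 0 -25.7 0.1;1.25 0.6 0 0 0 -32.1 0.1;1.5 0.65 0 0 0 -38.6 0.1;1.8 0.65 0 0 0 -45 0.1;1.8 0.65 0 0 0 -45 0.1')| grep -E 'pos|ft'
```

```text
position: [0.4939, 0.0278, 0.1238]
ft_force: [-0.7, 0.0, -1.2]
```

Now the second bend, then the straight up to the first collar (target y ≈ 0.099).

```bash
(python3 -m handwheel '0.5 0.1 0 0 0 0 0.1;1.2 0.1 0 0 0 0 0.1;1.9 0.05 0 0 0 0 0.1;2.6 0 0 0 0 0 0.1;3 0 0 0 0 0 0.1;3 0 0 0 0 0 0.1'
python3 -m handwheel '0.3 0 0 0 0 6.4 0.1;0.55 0.05 0 0 0 12.9 0.1;0.85 0.1 0 0 0 19.3 0.1;1.1 0.2 0 0 0 25.7 0.1;1.35 0.3 0 0 0 32.1 0.1;1.6 0.45 0 0 0 38.6 0.1;1.8 0.65 0 0 0 45 0.1;1.8 0.65 0 0 0 45 0.1' 
python3 -m handwheel '0.2 0.2 0 0 0 6.4 0.1;0.35 0.4 0 0 0 12.9 0.1;0.5 0.65 0 0 0 19.3 0.1;0.65 0.9 0 0 0 25.7 0.1;0.75 1.2 0 0 0 32.1 0.1;0.8 1.45 0 0 0 38.6 0.1;0.8 1.75 0 0 0 45 0.1;0.8 1.75 0 0 0 45 0.1'
python3 -m handwheel '0.05 1 -0.1 0 0 0 0.1;0.1 2 -0.3 0 0 0 0.1;0.2 3 -0.5 0 0 0 0.1;0.25 3.7 -0.55 0 0 0 0.1;0.25 4.1 -0.55 0 0 0 0.1;0.25 4.3 -0.55 0 0 0 0.1;0.25 4.4 -0.55 0 0 0 0.1')| grep -E 'pos|ft'
```

```text
position: [0.5246, 0.028, 0.1237]
ft_force: [-1.3, -0.6, -0.6]
position: [0.5417, 0.0348, 0.1237]
ft_force: [0.2, 0.4, -0.7]
position: [0.5494, 0.0524, 0.1237]
ft_force: [0.7, 0.3, -0.8]
position: [0.5521, 0.0965, 0.1183]
ft_force: [0.1, -0.5, -1.1]
```

```bash
(python3 -m handwheel '0 0.2 0 0 0 0 0.1;0 0.35 0 0 0 0 0.1;0 0.5 0 0 0 0 0.1;0 0.5 0 0 0 0 0.1'
python3 -m handwheel '0 0.2 0 0 0 0 0.1;0 0.3 -0.1 0 0 0 0.1;0 0.3 -0.1 0 0 0 0.1;0 0.3 -0.1 0 0 0 0.1')| grep -E 'pos|ft'
```

```text
position: [0.5526, 0.1001, 0.1186]
ft_force: [0.8, -4.6, -0.8]
position: [0.5529, 0.1027, 0.1181]
ft_force: [0.1, -6.2, 2.5]
```

```bash
python3 -m handwheel '0 -0.1 0 0 0 0 0.2;0 -0.1 0 0 0 0 0.3;0 -0.1 0 0 0 0 0.4;0 -0.1 0 0 0 0 0.45;0 -0.1 0 0 0 0 0.45;0 -0.1 2 0 0 0 0.45;0 -0.1 5 0 0 0 0.45;0 -0.1 5 0 0 0 0.45' | grep -E 'pos|ft'
python3 -m handwheel '0 -4 0 0 0 0 0.45;-0.5 -8 0 0 0 0 0.6;-1 -12 0 0 0 0 0.75;-1.5 -16 0 0 0 0 0.8;-1.5 -19.8 0 0 0 0 0.8;-1.5 -19.8 0 0 0 0 0.8;-1.5 -19.8 0 0 0 0 0.8'
python3 - <<'E'
from h import *
print(status.observe()['position'])
s=snap('side');t=snap('top')
A=cv2.resize(s['color'][190:300,220:320,::-1],None,fx=4,fy=4,interpolation=cv2.INTER_CUBIC)
B=cv2.resize(t['color'][185:240,205:305,::-1],None,fx=4,fy=4,interpolation=cv2.INTER_CUBIC)
cv2.imwrite('pics/p9.png',np.hstack([A,cv2.copyMakeBorder(B,0,220,0,0,0)]))
E
```

```text
position: [0.554, 0.1033, 0.1721]
ft_force: [-0.5, -0.0, 0.8]
time_s: 34.32
position: [0.537, -0.0965, 0.167]
tool_rot: [[0.05, 0.999, -0.0], [0.999, -0.05, 0.0], [0.0, -0.0, -1.0]]
ft_force: [0.7, 1.1, -0.4]
grip_width: 0.068
gripper_force: 0.0
[ 0.53695037 -0.09647813  0.16700803]
```

View pics/p9.png

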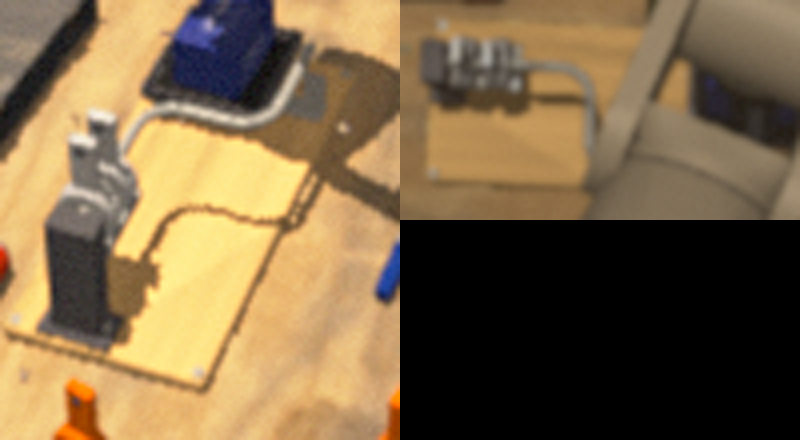

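Both collars are packed against the post at side crop (85,170), with no visible gap in the top view at (480,62). The box is still on the lowered plate. Now I grip the box.

```bash
python3 -m handwheel '0.1 0 -3 0 0 0 0.8;0.1 0 -6 0 0 0 0.8;0.1 0 -8.5 0 0 0 0.8;0.1 0 -10 0 0 0 0.8;0.1 0 -11 0 0 0 0.8;0.1 0 -11.3 0 0 0 0.8;0.1 0 -11.3 0 0 0 0.8' | grep -E 'pos|ft'
python3 -m handwheel '0 0 0 0 0 0 0.7;0 0 0 0 0 0 0.6;0 0 0 0 0 0 0.3;0 0 0 0 0 0 0.3;0 0 0 0 0 0 0.3;0 0 0 0 0 0 0.3;0 0 0 0 0 0 0.3' 40
```

```text
position: [0.5382, -0.0941, 0.0542]
ft_force: [0.3, -0.2, 0.3]
time_s: 35.58
position: [0.5382, -0.0948, 0.0558]
tool_rot: [[0.047, 0.999, 0.001], [0.999, -0.047, -0.0], [-0.0, 0.001, -1.0]]
ft_force: [-2.6, 1.9, 6.4]
grip_width: 0.0491
gripper_force: 40.0
```

```bash
(python3 -m handwheel '0 0 0.2 0 0 0 0.3;0 0 0.5 0 0 0 0.3;0 0 0.8 0 0 0 0.3;0 0 1.1 0 0 0 0.3;0 0 1.4 0 0 0 0.3;0 0 1.7 0 0 0 0.3;0 0 2 0 0 0 0.3;0 0 2.3 0 0 0 0.3'
python3 -m handwheel '0 0 0.3 0 0 0 0.3;0 0 0.6 0 0 0 0.3;0 0 0.9 0 0 0 0.3;0 0 1.2 0 0 0 0.3;0 0 1.5 0 0 0 0.3;0 0 1.8 0 0 0 0.3;0 0 2.1 0 0 0 0.3;0 0 2.4 0 0 0 0.3'
python3 -m handwheel '0 0 0.3 0 0 0 0.3;0 0 0.6 0 0 0 0.3;0 0 0.9 0 0 0 0.3;0 0 1.2 0 0 0 0.3;0 0 2 0 0 0 0.3;0 0 3 0 0 0 0.3;0 0 4 0 0 0 0.3;0 0 4 0 0 0 0.3')
```

```text
time_s: 36.25
position: [0.5381, -0.0949, 0.0776]
tool_rot: [[0.046, 0.999, -0.0], [0.999, -0.046, 0.0], [0.0, -0.0, -1.0]]
ft_force: [0.4, 2.4, -3.5]
grip_width: 0.0495
gripper_force: 41.3
time_s: 36.92
position: [0.538, -0.095, 0.1015]
tool_rot: [[0.046, 0.999, -0.0], [0.999, -0.046, -0.0], [-0.0, -0.0, -1.0]]
ft_force: [0.8, 0.1, -6.5]
grip_width: 0.0494
gripper_force: 41.8
time_s: 37.58
position: [0.5392, -0.0953, 0.144]
tool_rot: [[0.046, 0.999, 0.004], [0.999, -0.046, -0.002], [-0.002, 0.004, -1.0]]
ft_force: [0.0, -0.6, -5.0]
grip_width: 0.0493
gripper_force: 42.3
```

```bash
(python3 -m handwheel '-0.3 -1.5 0 0 0 0 0.3;-0.9 -4.5 0 0 0 0 0.3;-1.6 -8 0 0 0 1 0.3;-2.3 -12 0 0 0 1 0.3;-3.1 -16 0 0 0 2 0.3;-3.9 -20 0 0 0 2 0.3;-4.6 -23.5 0 0 0 3 0.3;-5.1 -26 0 0 0 3 0.3'
python3 -m handwheel '-0.3 -1.5 0 0 0 0 0.3;-0.3 -1.5 -2 0 0 0 0.3;-0.3 -1.5 -5 0 0 0 0.3;-0.3 -1.5 -7.5 0 0 0 0.3;-0.3 -1.5 -9 0 0 0 0.3;-0.3 -1.5 -10 0 0 0 0.3;-0.3 -1.5 -10.5 0 0 0 0.3;-0.3 -1.5 -10.5 0 0 0 0.3')| grep -E 'pos|ft'
```

```text
position: [0.486, -0.3582, 0.1413]
ft_force: [0.3, -0.3, -6.1]
position: [0.4842, -0.3695, 0.0359]
ft_force: [0.6, 0.8, -5.3]
```

```bash
(python3 -m handwheel '0 0 -0.3 0 0 0 0.3;0 0 -0.6 0 0 0 0.3;0 0 -0.8 0 0 0 0.3;0 0 -1 0 0 0 0.3;0 0 -1.1 0 0 0 0.3;0 0 -1.1 0 0 0 0.3'
python3 -m handwheel '0 0 -0.1 0 0 0 0.3;0 0 -0.2 0 0 0 0.3;0 0 -0.2 0 0 0 0.3')| grep -E 'pos|ft'
```

```text
position: [0.4841, -0.3699, 0.0252]
ft_force: [0.6, 0.4, -6.0]
position: [0.4842, -0.37, 0.0249]
ft_force: [-3.6, 3.5, 6.7]
```

```bash
(python3 -m handwheel '0 0 0.1 0 0 0 0.5;0 0 0.1 0 0 0 0.7;0 0 0.1 0 0 0 0.8;0 0 0.1 0 0 0 0.85;0 0 0.1 0 0 0 0.85;0 0 2 0 0 0 0.85;0 0 5 0 0 0 0.85;0 0 9 0 0 0 0.85'
python3 -m handwheel '-2 3 2 0 0 0 0.85;-5 6 2 0 0 0 0.85;-8 10 2 0 0 0 0.85;-11 14 2 0 0 0 0.85;-13 18 2 0 0 0 0.85;-15 22 2 0 0 0 0.85;-15 22 2 0 0 0 0.85;-15 22 2 0 0 0 0.85')
python3 - <<'E'
from m import *
t=snap('top');s=snap('side')
print('box',rect(t,comp(t,(110,80,40),(135,255,255),(340,200,410,260)),0.048))
o0=cv2.imread('pics/top0.png').astype(int);o1=t['color'][:,:,::-1].astype(int)
s0=cv2.imread('pics/side0.png').astype(int);s1=s['color'][:,:,::-1].astype(int)
for nm,a,b in(('top',o0,o1),('side',s0,s1)):
    m=(np.abs(a-b).max(2)>45).astype(np.uint8); m=cv2.morphologyEx(m,cv2.MORPH_OPEN,np.ones((2,2),np.uint8)); n,l,st,c=cv2.connectedComponentsWithStats(m)
    print(nm,[st[i].tolist() for i in range(1,n) if st[i,4]>12])
# tongue/plate up check: side pixel at predicted plate-up corners brightness
for P in ([.5375,-.097,.081],[.5375,-.097,.036]): print(P,proj(s,P).round(),proj(t,P).round())
x,y=proj(s,[.5375,-.097,.081]).round().astype(int); print('plate diff', np.abs(s0-s1)[y-14:y+14,x-16:x+16].mean())
# collars: bright/low-sat spots near the post in top
hsv=cv2.cvtColor(t['color'],cv2.COLOR_RGB2HSV); print([ (proj(t,[.5089+.9989*.04+.0471*l,.0284-.0471*.04+.9989*l,.15])).round(1).tolist() for l in (.101,.073)])
print(hsv[194:210,208:236,1])
E
```

```text
time_s: 40.33
position: [0.4833, -0.3691, 0.1122]
tool_rot: [[-0.006, 1.0, -0.003], [1.0, 0.006, 0.004], [0.004, -0.003, -1.0]]
ft_force: [1.0, -0.5, 0.5]
grip_width: 0.0727
gripper_force: 0.0
time_s: 41.0
position: [0.3317, -0.1461, 0.1334]
tool_rot: [[-0.008, 1.0, -0.001], [1.0, 0.008, 0.002], [0.002, -0.001, -1.0]]
ft_force: [-0.4, 0.3, -0.0]
grip_width: 0.0725
gripper_force: 0.0
box ((0.4820479452610016, -0.37076520919799805), (0.06965244561433792, 0.049137674272060394), 88.6996841430664)
top [[218, 195, 3, 6, 16], [223, 197, 16, 13, 128], [223, 210, 15, 5, 51], [200, 240, 7, 5, 19], [289, 251, 20, 24, 107], [329, 253, 11, 10, 56], [322, 281, 6, 3, 15], [293, 282, 24, 18, 189], [263, 298, 39, 27, 744], [317, 299, 12, 13, 60], [193, 306, 7, 8, 27], [146, 308, 30, 29, 163], [0, 310, 58, 53, 1309], [36, 312, 112, 108, 1644], [199, 316, 112, 73, 2685], [260, 348, 26, 14, 178], [282, 350, 10, 9, 37], [0, 357, 15, 19, 136], [26, 359, 15, 23, 222], [191, 361, 13, 12, 88], [265, 360, 12, 11, 43], [287, 363, 7, 14, 76], [17, 372, 8, 14, 69], [204, 373, 9, 9, 51], [222, 380, 54, 40, 774], 
[... 2342 characters left out ...]
122 114  79  49  42  38  41  45  57  43  41  37  39  41  45  46  43  40
   41  39  44  39  36  38  36  31  34  71]
 [124 118 106  86  65  53  51  57  71  52  40  40  39  42  43  45  42  42
   39  40  46  38  38  39  32  28  23  54]
 [125 126 123 119 106  78  74  88  82  58  48  50  44  54  57  60  53  45
   55  53  55  58  49  47  38  26  27  58]
 [125 122 123 123 108  71  63  83  83  82  69  75  70  86 100  99  87  79
   86  98 103  96  94  81  54  37  41  78]
 [122 124 121 116 101  57  43  54  72  79  88  88  93 116 129 132 126 120
  125 129 129 132 129 122 105  87  93 120]
 [121 120 119 115 102  62  48  59  70  67  83  90  83 120 129 141 135 138
  141 138 139 136 141 138 132 133 127 146]]
```

```bash
python3 -c "
from rig import env
print(env.close_job())"
```

```text
the job is handed in; nothing more can be done
None
```

The job is handed in: both silver collars (the third was absent) are packed against the stop post, the plate is back up after a slow lift, the box lies flat in its tray, and the final images show no bystander or look-alike moved.

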